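# Run the spice grinder on its pulse position

### The job

Pull the lid straight up out of its storage stand, against the sprung catch that holds it there, and put it on the spice grinder so that its two pins drop through the two slots and the lid sits fully down. Then twist the lid clockwise (seen from above) to the pulse position, the single long mark halfway between the slots and the lock (40 degrees of the 80), and never as far as the lock click. Finish while still gripping the lid and holding it there against its return spring; leave the other things on the worktop where they are.

Things in the scene. Friction and masses are not known exactly. Their poses are not given: they have to be found in the camera images.
- lid: Loose lid, 0.18 kg. Origin: centre of its foot's underside; z up. Upward from there: steel foot, a round plug 45 mm in diameter to z = 24 mm, tapered over the lowest 4 mm; black flange 80 mm in diameter, z 24 to 32 mm; black grip bar on it. A half turn of the lid changes nothing. Starts parked in the stand, x along the stand's x, origin 10 mm above the worktop.
- lid_bar (a point): Middle of the lid's upright grip bar, on the lid's axis, 47 mm above the lid's origin. The bar is 56 mm long along the lid's x, 14 mm wide along its y, and stands from the flange at z = 32 mm to z = 63 mm of the lid.
- lid_stand: White round stand for the lid, fixed to the worktop: foot 100 mm, body 84 mm in diameter. Origin: centre of its underside; z up. Two sprung balls inside catch over the lid's pin ends: pulling the lid up takes about 8 to 12 N in all over the first 5 mm or so; its foot is clear of the hole after 24 mm.
- grinder: White round spice grinder base, fixed to the worktop, 108 mm in diameter, with a dark steel collar 80 mm in diameter on top. Origin: centre of its underside; z up. When the lid is fully down, its flange rests on the collar and its origin is 66 mm above the grinder's. It then turns clockwise from above (negative about z), its pin ends under the collar's ledge, with about 1.5 mm of play.
- grinder_mouth (a point): Centre of the collar's top, 90 mm above the grinder's origin. Hole 48.6 mm in diameter with two slots 12 mm wide along the grinder's +x and -x, reaching 33 mm from the axis, for the lid's pin ends. The lid's foot goes 24 mm into it.
- pulse_ring (a joint): Sprung switch ring hidden inside the grinder, pushed round by the lid's pin ends, rad clockwise from above: 0 = rest, stop at 1.27 (locked). The pin ends meet it after about 0.12 rad (7 degrees) of twist, so it then reads the lid's twist less about 0.12. Its spring turns the lid back when let go, with about 0.03 N m at rest and 0.11 N m at the pulse position (about 0.58).
- salt_shaker: Loose salt shaker, glass with a grey cap, 44 x 44 x 90 mm, origin at the centre of its underside. Leave alone.
- brown_cup: Loose brown cup with a pale rim, 96 x 96 x 80 mm, origin at the centre of its underside. Leave alone.
- spoon: Loose metal spoon, 188 mm long along its x, 38 mm wide, 15 mm high, lying flat, origin at the centre of its underside. Leave alone.
- lid_pin (a point): Middle of the lid's cross pin, on the lid's axis, 7 mm above the lid's origin. A round steel pin 8 mm thick along the lid's x, right below the bar; its two ends stand out of the foot and reach 30 mm either side of the axis.
- stand_mouth (a point): Centre of the stand's top, 34 mm above its origin. Hole 48.6 mm in diameter with two slots 12 mm wide along the stand's +x and -x for the lid's pin ends, so the lid cannot turn in it.
- pulse_mark (a point): One of the two pulse marks, 46 mm from the axis. Raised black marks on the white shoulder round the collar, each twice, half a turn apart: a short one at the slots (0 degrees), a single long one 40 degrees clockwise of it (pulse), two long ones side by side at 80 degrees (lock). From about 50 degrees on, the pin ends push against the sprung lock balls.
Things that resemble listed ones, but are neither listed nor needed, are in the scene too. Leave any green look-alike of the grinder alone. Leave any purple look-alike of the lid alone.

How it is judged:
On the way, in this order (a step that is already met when the one before it is completed fails the run):
1. the lid is pulled up out of its stand, in the gripper (z of lid in the frame of lid_stand above 0.036 m and contact force between the fingers and lid above 1 N), for 0.1 s.
2. the lid sits fully down in the grinder, its pins through the slots (horizontal distance between lid and grinder below 0.004 m and z of lid in the frame of grinder below 0.0695 m), for 0.05 s.
At the end, for the whole second after the job is handed in: The lid sits fully down in the grinder (origin 63 to 69.5 mm above the grinder's, axes within 4 mm), twisted clockwise 30 to 50 degrees from the slots (pulse is 40), the switch ring pushed round more than 0.35 rad, the fingers still gripping the lid (over 1 N) and the lid still (under 0.15 rad/s) (all of step 2 and z of lid in the frame of grinder above 0.063 m and angle between the x axis of lid and the x axis of grinder, either way round between 0.52 and 0.88 rad and value of joint pulse_ring above 0.35 rad and contact force between the fingers and lid above 1 N and angular speed of lid below 0.15 rad/s); the arm keeps its last pose, push and grip.
It fails at once if the lid is twisted into the lock (switch ring past 1.05 rad, lid past about 67 degrees) (value of joint pulse_ring above 1.05 rad).
It fails at once if a bystander is moved by more than 30 mm (distance of any of salt_shaker, brown_cup, spoon from where it was at the start of the episode above 0.03 m).
It also fails if it takes over 48 s, if anything falls off the work surface, if the arm or the gripper's body presses on something with over 40 N, if the wrist force passes 120 N, or if a joint passes its speed limit or range.

### The arm

A 6-joint arm with a two-finger parallel gripper is mounted at the origin on the work surface; the furniture and walls round the work are solid. World frame = base frame: x ahead of the robot, y to its left, z up, the work surface at z = 0. Lengths are in m, angles in rad, forces in N, time in s.
With the tool pointing down it reaches from about 0.325 to 0.9 m from the base axis. Payload 6.1 kg.
Tool frame: the origin (TCP) lies at the very end of the fingers, on their centre line; the grasp point (between the pads) lies 19 mm behind it; z points along the fingers, y is the line along which they close (so a half turn about z gives the same grasp; the last joint's range is limited). The gripper opens to 87 mm and grips with 3 to 60 N. Pads are 19 mm wide; open, the fingers measure 117 mm over their backs; the gripper's body (75 mm by 190 mm) begins 51 mm behind the grasp point.
Start: joints at [-1.458, 0.22, 1.526, -0, 1.395, -0.126], TCP at [0.148, -0.607, 0.223] pointing down, gripper open.
Joint ranges: [-2.98, 2.98], [-0.91, 2.08], [0.09, 2.57], [-1.24, 4.39], [0.2, 2.65], [-2.68, 2.68]. Speed limits (rad/s): [2.57, 2.57, 3.01, 3.14, 3.14, 3.14].

### API

Orientations are given as a unit quaternion [w, x, y, z].
In Python, from bench import r gives the robot as it stands.
- The arm moves only by the tool carry_out, never from a script. Its argument "deltas" is text: rows parted by semicolons, each of 7 numbers parted by spaces: the turn, a rotation vector about the tool's x, y, z in degrees, then the shift along the tool's x, y, z in mm, then the closure, from -1 (fully open) to 1 (shut). In form: rx ry rz x y z claw; .... A call has 1 to 20 rows; each row shifts and turns the commanded pose from where the row before left it, along the tool's axes as they then stand; what a row does not reach is not made up. A row lasts 1/12 s, in which the tool goes at most 41.7 mm and 7.16 degrees, less where a joint would pass 70% of its speed; a pose out of reach is approached as far as the arm can. A call with a gripper value outside its range is refused whole. The fingers move at their own pace and stop on an object; the grip force is fixed at half the most. Time passes only in rows, so rows that do not move let the fingers close. It gives the time, the measured TCP pose, the force, the opening and the grip force at its end, in the units of the state.
- r.observe(): the state, without advancing time (a new reading comes with each control period).
- r.read_camera(name): name is "scene" or "side" or "wrist"; returns a dict with "color" (480x640x3 uint8, red, green, blue), "mtx" (3x3 intrinsics, pixels), "extrinsics" (4x4, takes a point from world to camera coordinates). Camera axes: x right, y down, z forward; pixel columns grow to the right and rows downward; lengths in m; the calibration is good to about 2 mm. A picture is of the moment at which its call begins. There is no depth.
- r.finish_job(): hands the job in; it is judged then, once.
The state is a dict: "clock": time; "joint_pos": joint angles; "qd": joint speeds; "joint_torque": joint torques, N m; "eef_pos": TCP position; "tcp_rot": TCP orientation; "ft_force": force on the tool from outside, world axes, zero at the start; "ft_torque": the same for the moment, N m; "opening": finger opening in m; "grip_force": force on a finger pad.
Only numpy, scipy, OpenCV 4.12 (cv2) and the standard library are available. Lean on these libraries where they do the work, as an engineer would, in place of code of your own. Each camera call takes 0.05 s, during which the arm holds its last target. There are 200 camera calls.

## Working session

There is one attempt and no reset: what is moved stays moved. The work goes in short steps, Python scripts to look and compute and a tool call to move; the robot and the scene stay as the last step left them, time stands still between calls to the robot, and variables do not carry over. Pictures are saved under pics/ and viewed, at most 10 in all, crops included, and the job is handed in when it is done.

Besides the shell and the picture viewer there is one more tool, called after ">>>" by a JSON object that holds its "name" and its "arguments", one argument or row to a line. carry_out: Moves the arm, as the interface text tells. Its arguments: {"type":"object","properties":{"deltas":{"type":"string"}},"required":["deltas"]}

```bash
mkdir -p pics; cat > h.py <<'E'
import numpy as np, cv2
from bench import r
def cam(n,f=None):
    c=r.read_camera(n)
    if f: cv2.imwrite('pics/'+f,c['color'][:,:,::-1])
    return c
def ray(c,u,v,z):
    E=np.array(c['extrinsics']);R=E[:3,:3];t=E[:3,3]
    o=-R.T@t;d=R.T@np.linalg.inv(c['mtx'])@[u,v,1]
    return o+d*(z-o[2])/d[2]
def proj(c,p):
    E=np.array(c['extrinsics']);q=np.array(c['mtx'])@(E[:3,:3]@np.array(p)+E[:3,3]);return q[:2]/q[2]
E
python3 - <<'E'
from h import *
a=cam('scene','s0.png');b=cam('side','d0.png');cam('wrist','w0.png')
for c in(a,b):
    E=np.array(c['extrinsics']);print(-E[:3,:3].T@E[:3,3],E[2,:3])
print(r.observe())
E
```

```text
[0.04140387 0.49014217 0.83456793] [ 0.48191027 -0.43107849 -0.76284588]
[0.35830467 0.88723903 0.657267  ] [ 0.16183186 -0.80159566 -0.57554743]
{'clock': 0.15, 'joint_pos': array([-1.45808202e+00,  2.21020148e-01,  1.52734099e+00, -2.86242649e-05,
        1.39469360e+00, -1.26097229e-01]), 'qd': array([ 0.00100491, -0.0017341 , -0.00094732, -0.00050791, -0.00039298,
       -0.00181875]), 'joint_torque': array([ 1.54377085e-03, -4.95187426e+01, -3.87883866e+01,  6.98189205e-02,
        5.31019166e-02, -8.61312515e-05]), 'eef_pos': array([ 0.14777769, -0.60679385,  0.22170781]), 'tcp_rot': array([-7.31122293e-04,  9.92879032e-01,  1.19124695e-01, -9.19690897e-06]), 'ft_force': array([-0.67991707,  1.00453253,  0.48600589]), 'ft_torque': array([-0.04097266,  0.04306207, -0.02276312]), 'grip_force': 0.0, 'opening': 0.08685049693423173}
```

View pics/s0.png

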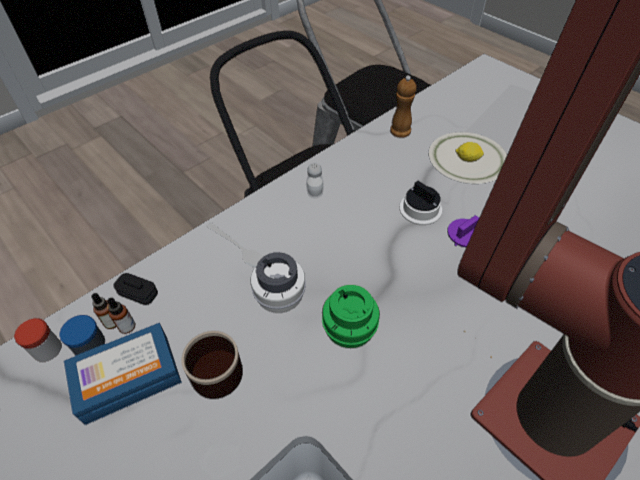

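View pics/d0.png

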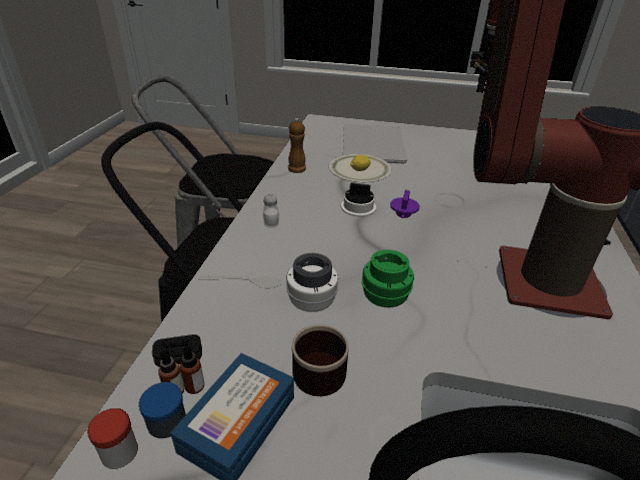

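The scene shows three sets of candidates:
- **Lid:** the black-topped one in the white stand at (422,200), against the purple one at (463,232). Black is the one described.
- **Grinder:** the white one with a dark collar at (278,278), against the green one at (350,313). White is the one described.
- **Bystanders:** the shaker is at (315,180) and the cup at (212,360). The spoon may be the thin streak at about (235,245).

I'll confirm these in one enlarged crop.

```bash
python3 - <<'E'
from h import *
a=cam('scene');b=cam('side')
A=a['color'];B=b['color']
def cr(I,u,v,w,h,W,H): return cv2.resize(I[v:v+h,u:u+w],(W,H),interpolation=cv2.INTER_CUBIC)
o=np.vstack([np.hstack([cr(A,382,165,80,60,400,300),cr(A,238,243,80,60,400,300)]),np.hstack([cr(B,320,170,80,60,400,300),cr(B,273,249,80,60,400,300)])])
cv2.imwrite('pics/crop0.png',o[:,:,::-1])
for n,c,z in(('scene',a,[(422,197),(278,270)]),('side',b,[(359,195),(313,265)])):
    print(n,ray(c,*z[0],.05),ray(c,*z[1],.09))
E
```

```text
scene [ 0.46677807 -0.20392335  0.05      ] [0.50525879 0.18281826 0.09      ]
side [ 0.47054691 -0.1912355   0.05      ] [0.51216413 0.18662757 0.09      ]
```

View pics/crop0.png

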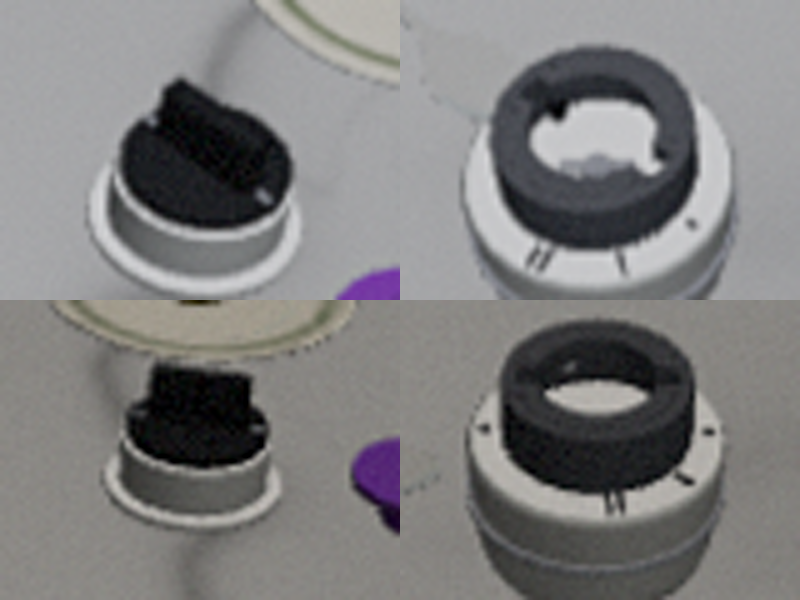

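The crop confirms the black lid in the white stand and the white grinder with the dark collar. In the scene crop, the collar slots are at about (540,95) and (668,152). The short mark is at (692,223), the long pulse mark at (620,260) and the double lock mark at (540,258).

```bash
python3 - <<'E'
from h import *
a=cam('scene');b=cam('side')
def S(u,v,z):return ray(a,382+u/5,165+v/5,z)
def G(u,v,z):return ray(a,238+(u-400)/5,243+v/5,z)
def S2(u,v,z):return ray(b,320+u/5,170+(v-300)/5,z)
def G2(u,v,z):return ray(b,273+(u-400)/5,249+(v-300)/5,z)
ang=lambda p,q:np.degrees(np.arctan2(*(q-p)[1::-1]))
print('lid',S(205,172,.042),S2(198,428,.042))
print(ang(S(150,120,.042),S(265,197,.042)),ang(S2(140,412,.042),S2(260,428,.042)))
print('gr',G(593,128,.09),G2(597,380,.09))
print(ang(G(540,95,.09),G(668,152,.09)),ang(G2(520,380,.09),G2(680,378,.09)),ang(G2(485,428,.065),G2(708,432,.065)))
# stand foot rim & shaker, spoon
print('shaker',ray(a,315,195,0.),'cup',ray(a,213,390,0.))
E
```

```text
lid [ 0.46458028 -0.20668273  0.042     ] [ 0.46994105 -0.20254468  0.042     ]
179.8336557520706 179.0715287608055
gr [0.50964409 0.18267682 0.09      ] [0.51333716 0.18691823 0.09      ]
-161.04128361409818 -164.92915196168096 -167.76119493689112
shaker [ 0.67534686 -0.06378361  0.        ] cup [0.43466491 0.39886781 0.        ]
```

>>> {"name": "carry_out", "arguments": {
  "deltas": "0 0 6.84 0 0 0 -1; 0 0 6.84 0 0 0 -1; 0 0 0 20 -25 0 -1; 0 0 0 20 -25 0 -1; 0 0 0 20 -25 0 -1; 0 0 0 20 -25 0 -1; 0 0 0 20 -25 0 -1; 0 0 0 20 -25 0 -1; 0 0 0 20 -25 0 -1; 0 0 0 20 -25 0 -1; 0 0 0 20 -25 0 -1; 0 0 0 20 -25 0 -1; 0 0 0 20 -25 0 -1; 0 0 0 20 -25 0 -1; 0 0 0 20 -25 0 -1; 0 0 0 20 -25 0 -1; 0 0 0 20 -25 0 -1; 0 0 0 20 -25 0 -1"
}}

```text
clock: 1.85
eef_pos: [0.4686, -0.2059, 0.2228]
tcp_rot: [0.0, 1.0, 0.0, 0.0]
ft_force: [0.8, 0.3, -0.8]
opening: 0.087
grip_force: 0.0
```

>>> {"name": "carry_out", "arguments": {
  "deltas": "0 0 0 0 0 0 -1; 0 0 0 0 0 0 -1; 0 0 0 0 0 0 -1"
}}

```text
clock: 2.1
eef_pos: [0.4676, -0.2074, 0.2225]
tcp_rot: [0.0, 1.0, 0.0, -0.0]
ft_force: [0.5, -0.2, 0.6]
opening: 0.0869
grip_force: 0.0
```

```bash
python3 - <<'E'
from h import *
c=cam('wrist','w1.png')
E=np.array(c['extrinsics']);print(-E[:3,:3].T@E[:3,3],E[2,:3]);print(proj(c,[.467,-.2045,.073]))
o=r.observe();print(o['tcp_rot'],o['joint_pos'])
E
```

```text
[ 0.54798536 -0.20732458  0.38358387] [-2.93134353e-01 -3.60537731e-04 -9.56071190e-01]
[308.66504707 217.832303  ]
[ 1.91093162e-04  9.99999948e-01 -1.99039784e-04 -1.66897412e-04] [-5.72456927e-01 -5.31231714e-02  1.81778246e+00 -5.11633998e-04
  1.37700703e+00  9.98836027e-01]
```

View pics/w1.png

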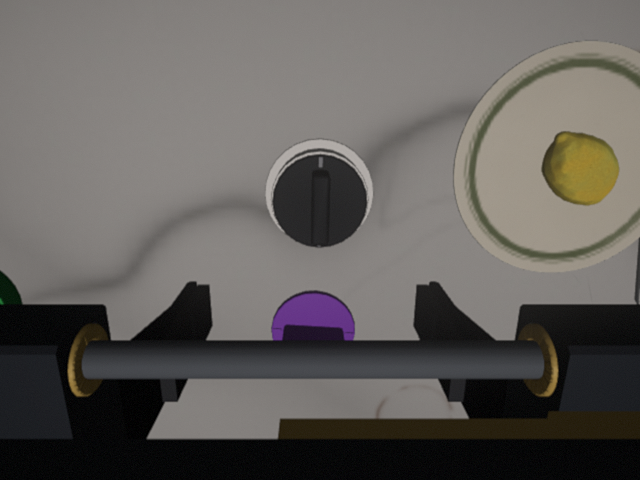

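The lid's flange is centred at about (320,200) in the wrist view, with its bar running along the image vertical (world x). Cast to the flange plane, it should be a couple of cm from my estimate.

```bash
python3 - <<'E'
from h import *
c=cam('wrist')
g=cv2.cvtColor(c['color'],cv2.COLOR_RGB2GRAY)[120:270,230:410]
k=(g<75).astype(np.uint8)
n,l,s,ce=cv2.connectedComponentsWithStats(k);i=1+np.argmax(s[1:,4]);print(s[i],ce[i])
cn=cv2.findContours((l==i).astype(np.uint8),0,2)[0][0];e=cv2.fitEllipse(cv2.convexHull(cn));print(e)
u,v=e[0][0]+230,e[0][1]+120
print(u,v,ray(c,u,v,.042))
for q in((320,171),(320,246),(320,162)):print(ray(c,*q,.073),ray(c,*q,.042))
E
```

```text
[  42   34   94   93 6737] [88.78135669 80.4686062 ]
((88.77143859863281, 80.29130554199219), (92.31620788574219, 93.26808166503906), 83.41645050048828)
318.7714385986328 200.2913055419922 [ 0.47374751 -0.21311569  0.042     ]
[ 0.50258847 -0.21346891  0.073     ] [ 0.49808251 -0.21402593  0.042     ]
[ 0.44402129 -0.21373803  0.073     ] [ 0.43366974 -0.2143219   0.042     ]
[ 0.50920636 -0.2134385   0.073     ] [ 0.50536094 -0.21399248  0.042     ]
```

>>> {"name": "carry_out", "arguments": {
  "deltas": "0 0 0 6 6 0 -1; 0 0 0 0 0 25 -1; 0 0 0 0 0 25 -1; 0 0 0 0 0 25 -1; 0 0 0 0 0 25 -1; 0 0 0 0 0 20 -1; 0 0 0 0 0 20 -1; 0 0 0 0 0 15 -1; 0 0 0 0 0 12 -1; 0 0 0 0 0 8 -1; 0 0 0 0 0 0 -1; 0 0 0 0 0 0 -1"
}}

```text
clock: 3.2
eef_pos: [0.4739, -0.2137, 0.0477]
tcp_rot: [-0.0, 1.0, -0.0, -0.0]
ft_force: [0.0, 0.4, -0.1]
opening: 0.0869
grip_force: 0.0
```

>>> {"name": "carry_out", "arguments": {
  "deltas": "0 0 0 0 0 0 1; 0 0 0 0 0 0 1; 0 0 0 0 0 0 1; 0 0 0 0 0 0 1; 0 0 0 0 0 0 1; 0 0 0 0 0 0 1; 0 0 0 0 0 0 1; 0 0 0 0 0 0 1"
}}

```text
clock: 3.87
eef_pos: [0.4738, -0.2132, 0.0476]
tcp_rot: [0.0, 1.0, 0.0, 0.0]
ft_force: [0.4, 0.4, -0.4]
opening: 0.042
grip_force: 0.0
```

>>> {"name": "carry_out", "arguments": {
  "deltas": "0 0 0 0 0 0 1; 0 0 0 0 0 0 1; 0 0 0 0 0 0 1; 0 0 0 0 0 0 1; 0 0 0 0 0 0 1; 0 0 0 0 0 0 1; 0 0 0 0 0 0 1; 0 0 0 0 0 0 1; 0 0 0 0 0 0 1"
}}

```text
clock: 4.62
eef_pos: [0.4738, -0.2133, 0.0475]
tcp_rot: [0.0, 1.0, 0.0, -0.0]
ft_force: [-0.1, 0.4, -0.2]
opening: 0.0135
grip_force: 30.0
```

>>> {"name": "carry_out", "arguments": {
  "deltas": "0 0 0 0 0 -2 1; 0 0 0 0 0 -2 1; 0 0 0 0 0 -2 1; 0 0 0 0 0 -3 1; 0 0 0 0 0 -4 1; 0 0 0 0 0 -5 1; 0 0 0 0 0 -8 1; 0 0 0 0 0 -10 1; 0 0 0 0 0 -14 1; 0 0 0 0 0 -20 1; 0 0 0 0 0 -25 1; 0 0 0 0 0 -25 1; 0 0 0 0 0 -20 1; 0 0 0 0 0 -10 1; 0 0 0 0 0 0 1; 0 0 0 0 0 0 1"
}}

```text
clock: 5.95
eef_pos: [0.4739, -0.2135, 0.198]
tcp_rot: [0.0, 1.0, -0.0, 0.0]
ft_force: [0.2, 0.1, -3.4]
opening: 0.0137
grip_force: 30.0
```

>>> {"name": "carry_out", "arguments": {
  "deltas": "0 0 0 -2 -15 0 1; 0 0 0 -2 -28 0 1; 0 0 0 -2 -30 0 1; 0 0 0 -3 -30 0 1; 0 0 0 -3 -30 0 1; 0 0 0 -3 -30 0 1; 0 0 0 -3 -30 0 1; 0 0 0 -3 -30 0 1; 0 0 0 -3 -30 0 1; 0 0 0 -3 -30 0 1; 0 0 0 -3 -30 0 1; 0 0 0 -2 -30 0 1; 0 0 0 -2 -30 0 1; 0 0 0 0 -20 0 1; 0 0 0 0 -5 0 1; 0 0 -5.5 0 0 0 1; 0 0 -5.5 0 0 0 1; 0 0 -5 0 0 0 1; 0 0 0 0 0 0 1; 0 0 0 0 0 0 1"
}}

```text
clock: 7.62
eef_pos: [0.4388, 0.1844, 0.1963]
tcp_rot: [0.0, 0.99, 0.138, -0.001]
ft_force: [-0.7, -0.2, -2.2]
opening: 0.0132
grip_force: 30.0
```

```bash
python3 - <<'E'
from h import *
c=cam('wrist','w2.png')
E=np.array(c['extrinsics']);print(-E[:3,:3].T@E[:3,3]);print(proj(c,[.5115,.185,.09]))
E
```

```text
[0.51643664 0.20651577 0.35722242]
[343.82834429 124.34480557]
```

View pics/w2.png

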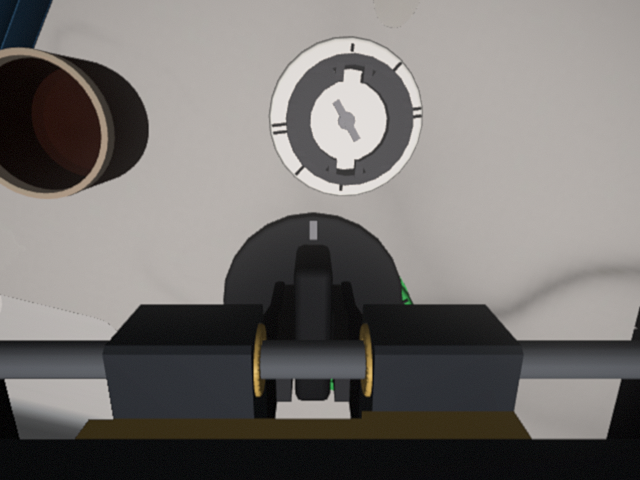

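The collar is centred near (350,119) in the wrist view, its slots at (353,72) and (346,165), and the short marks at (352,47) and (341,187). The held lid's bar mark is at (313,230).

```bash
python3 - <<'E'
from h import *
c=cam('wrist')
g=cv2.cvtColor(c['color'],cv2.COLOR_RGB2GRAY)[30:205,255:440]
k=((g<130)).astype(np.uint8)
n,l,s,ce=cv2.connectedComponentsWithStats(k);i=1+np.argmax(s[1:,4]);print(s[i])
m=(l==i).astype(np.uint8)
e=cv2.fitEllipse(cv2.convexHull(cv2.findContours(m,0,2)[0][0]));print(e)
u,v=e[0][0]+255,e[0][1]+30
p=ray(c,u,v,.09);print(u,v,p)
# inner light region (hole+slots): polar radius in the world
h=(1-m); n,l2,s2,_=cv2.connectedComponentsWithStats(h)
j=l2[int(e[0][1]),int(e[0][0])+15];ys,xs=np.nonzero(l2==j)
P=np.array([ray(c,x+255,y+30,.09)[:2]-p[:2] for x,y in zip(xs,ys)])
R=np.hypot(*P.T);T=np.degrees(np.arctan2(P[:,1],P[:,0]))
for sg in(0,180):
    t=(T-sg+180)%360-180;w=(R>26.5e-3)&(abs(t)<60);print(sg,w.sum(),t[w].mean(),t[w].min(),t[w].max(),R.max())
ang=lambda p,q,z:np.degrees(np.arctan2(*(ray(c,*q,z)-ray(c,*p,z))[1::-1]))
print(ang((346,165),(353,72),.09),ang((341,187),(352,47),.075),ang((297,171),(398,66),.075))
o=r.observe();print(o['eef_pos'],2*np.degrees(np.arctan2(o['tcp_rot'][2],o['tcp_rot'][1])))
E
```

```text
[  17   24  150  137 8107]
((92.6324691772461, 90.27918243408203), (126.61195373535156, 158.05165100097656), 54.842742919921875)
347.6324691772461 120.27918243408203 [0.51475067 0.18345373 0.09      ]
0 87 11.765419439056378 0.7866588940148915 23.134003567024706 0.030239083459056997
180 103 12.894627280949027 1.3670179162187424 24.45464192229491 0.030239083459056997
12.82930695593611 12.508191568581248 -28.42970933106077
[0.43923496 0.18443904 0.19680382] 15.847022720139146
```

```bash
python3 - <<'E'
from h import *
c=cam('wrist')
g=cv2.cvtColor(c['color'],cv2.COLOR_RGB2GRAY)[30:205,255:440]
k=cv2.morphologyEx((g<130).astype(np.uint8),2,np.ones((9,9)))
n,l,s,ce=cv2.connectedComponentsWithStats(k);i=1+np.argmax(s[1:,4]);print(s[i])
cn=cv2.convexHull(cv2.findContours((l==i).astype(np.uint8),0,2)[0][0])
e=cv2.fitEllipse(cn);print(e,ray(c,e[0][0]+255,e[0][1]+30,.09))
P=np.array([ray(c,q[0][0]+255,q[0][1]+30,.09)[:2] for q in cn],np.float32);print(cv2.minEnclosingCircle(P))
for a,b,z in(((346,165),(353,72),.09),((341,187),(352,47),.075),((297,171),(398,66),.075),((279,128),(417,113),.075)):print((ray(c,*a,z)+ray(c,*b,z))/2)
E
```

```text
[  31   25  127  131 7867]
((94.01740264892578, 89.72760772705078), (125.64496612548828, 131.7654571533203), 20.691429138183594) [0.51556574 0.18278688 0.09      ]
((0.5143831372261047, 0.1831861287355423), 0.04007088020443916)
[0.5154948  0.18252416 0.09      ]
[0.5146562  0.18308894 0.075     ]
[0.51452956 0.1834135  0.075     ]
[0.51477083 0.18216289 0.075     ]
```

```bash
python3 - <<'E'
from h import *
c=cam('wrist');I=c['color']
g=cv2.cvtColor(I,cv2.COLOR_RGB2GRAY)
o=r.observe();p=o['eef_pos'];y=2*np.arctan2(o['tcp_rot'][2],o['tcp_rot'][1])
X=np.array([np.cos(y),np.sin(y)]);Y=np.array([np.sin(y),-np.cos(y)])
for z in(p[2]-.0055,p[2]-.0135):
    Q=[]
    for u in range(240,390,5):
        v=195+np.nonzero(g[195:300,u]<90)[0][0];d=ray(c,u,v,z)[:2]-p[:2];Q.append([d@X,d@Y])
    Q=np.array(Q)*1e3
    from scipy.optimize import least_squares
    s=least_squares(lambda a:np.hypot(*(Q-a).T)-40,[0,0],loss='soft_l1');print(z,s.x,np.abs(s.fun).mean())
print([int(x) for x in g[205:240,330]])
E
```

```text
0.1917359943077525 [-1.39817362 -0.1140575 ] 0.20132296307768602
0.1837359943077525 [-3.18569876 -0.11508695] 0.07575748991925929
[170, 170, 169, 168, 168, 169, 168, 172, 163, 104, 49, 37, 38, 44, 50, 55, 55, 57, 58, 55, 54, 54, 53, 53, 55, 54, 54, 52, 52, 52, 52, 52, 52, 52, 49]
```

>>> {"name": "carry_out", "arguments": {
  "deltas": "0 0 3.3 0 0 0 1; 0 0 0 15 4 0 1; 0 0 0 20 5 0 1; 0 0 0 20 5 0 1; 0 0 0 15 3.8 0 1; 0 0 0 5.2 0 0 1; 0 0 0 0 0 15 1; 0 0 0 0 0 20 1; 0 0 0 0 0 15 1; 0 0 0 0 0 10 1; 0 0 0 0 0 0 1; 0 0 0 0 0 0 1; 0 0 0 0 0 0 1"
}}

```text
clock: 8.9
eef_pos: [0.5177, 0.1841, 0.1387]
tcp_rot: [-0.0, 0.994, 0.111, 0.001]
ft_force: [0.2, 1.5, -2.2]
opening: 0.0138
grip_force: 30.0
```

```bash
python3 - <<'E'
from h import *
a=cam('scene');b=cam('side')
o=r.observe();print(o['eef_pos'],2*np.degrees(np.arctan2(o['tcp_rot'][2],o['tcp_rot'][1])),o['ft_force'])
f=lambda I,u,v:cv2.resize(I[v:v+90,u:u+60],(400,600),interpolation=cv2.INTER_CUBIC)
cv2.imwrite('pics/c3.png',np.hstack([f(a['color'],248,215),f(b['color'],283,215)])[:,:,::-1])
E
```

```text
[0.51800767 0.18415363 0.13902764] 12.699811374302039 [-0.42644804 -0.37573296 -0.40367021]
```

View pics/c3.png

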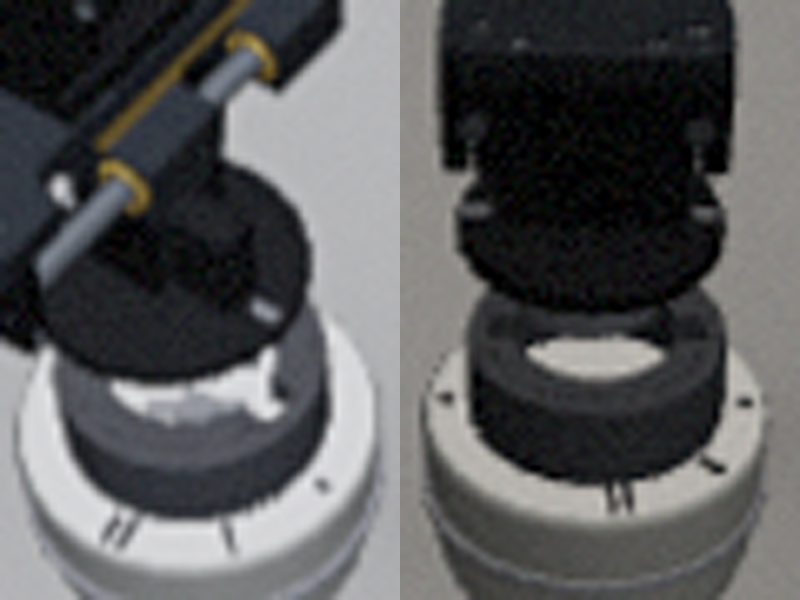

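The lid hovers over the mouth. In the side crop its flange centre is at column 591 and the collar's at 598, about 2 mm too far in +x, matching the TCP overshoot. I'll correct that and lower slowly.

>>> {"name": "carry_out", "arguments": {
  "deltas": "0 0 0 -1.6 0.5 0 1; 0 0 0 0 0 4 1; 0 0 0 0 0 4 1; 0 0 0 0 0 2 1; 0 0 0 0 0 2 1; 0 0 0 0 0 2 1; 0 0 0 0 0 1 1; 0 0 0 0 0 0 1; 0 0 0 0 0 0 1"
}}

```text
clock: 9.75
eef_pos: [0.5156, 0.1831, 0.1225]
tcp_rot: [0.0, 0.994, 0.111, -0.0]
ft_force: [-0.0, -0.8, -2.2]
opening: 0.0138
grip_force: 30.0
```

>>> {"name": "carry_out", "arguments": {
  "deltas": "0 0 0 0 0 2 1; 0 0 0 0 0 2 1; 0 0 0 0 0 2 1; 0 0 0 0 0 2 1; 0 0 0 0 0 2 1; 0 0 0 0 0 2 1; 0 0 0 0 0 0 1; 0 0 0 0 0 0 1"
}}

```text
clock: 10.42
eef_pos: [0.5155, 0.183, 0.1103]
tcp_rot: [0.0, 0.994, 0.111, -0.0]
ft_force: [0.1, -0.8, -2.7]
opening: 0.0138
grip_force: 30.0
```

>>> {"name": "carry_out", "arguments": {
  "deltas": "0 0 0 0 0 2 1; 0 0 0 0 0 2 1; 0 0 0 0 0 1.5 1; 0 0 0 0 0 1 1; 0 0 0 0 0 1 1; 0 0 0 0 0 0 1; 0 0 0 0 0 0 1; 0 0 0 0 0 0 1"
}}

```text
clock: 11.08
eef_pos: [0.5156, 0.1831, 0.1035]
tcp_rot: [0.0, 0.994, 0.111, -0.0]
ft_force: [-3.8, -1.0, 4.8]
opening: 0.014
grip_force: 30.0
```

>>> {"name": "carry_out", "arguments": {
  "deltas": "0 0 0 -0.6 0 0 1; 0 0 3 0 0 0 1; 0 0 3 0 0 0 1; 0 0 3 0 0 0 1; 0 0 3 0 0 0 1; 0 0 0 0 0 0 1; 0 0 0 0 0 0 1"
}}

```text
clock: 11.67
eef_pos: [0.5158, 0.1826, 0.1035]
tcp_rot: [0.0, 1.0, 0.007, 0.001]
ft_force: [0.4, -2.3, 3.6]
opening: 0.014
grip_force: 30.0
```

>>> {"name": "carry_out", "arguments": {
  "deltas": "0 0 3 0 0 0 1; 0 0 3 0 0 0 1; 0 0 3 0 0 0 1; 0 0 3 0 0 0 1; 0 0 2 0 0 0 1; 0 0 0 0 0 0 1; 0 0 0 0 0 0 1"
}}

```text
clock: 12.25
eef_pos: [0.5156, 0.1823, 0.1035]
tcp_rot: [0.001, 0.993, -0.115, 0.001]
ft_force: [-1.6, -4.9, 5.0]
opening: 0.0135
grip_force: 30.0
```

```bash
python3 -c "
from h import *
o=r.observe();print(2*np.degrees(np.arctan2(o['tcp_rot'][2],o['tcp_rot'][1])),o['ft_force'],o['ft_torque'],o['eef_pos'])"
```

```text
-13.206349403998406 [-1.55167724 -4.86632765  4.99233802] [-0.81003664  0.25986806  0.15954906] [0.51557591 0.18225911 0.10350869]
```

>>> {"name": "carry_out", "arguments": {
  "deltas": "0 0 0 0 0.5 0 1; 0 0 3 0 0 0 1; 0 0 3 0 0 0 1; 0 0 3 0 0 0 1; 0 0 3 0 0.3 0 1; 0 0 2.5 0 0 0 1; 0 0 0 0 0 0 1; 0 0 0 0 0 0 1; 0 0 0 0 0 0 1"
}}

```text
clock: 13.0
eef_pos: [0.5151, 0.1817, 0.1035]
tcp_rot: [0.0, 0.971, -0.24, 0.0]
ft_force: [-1.6, -5.1, 6.2]
opening: 0.0136
grip_force: 30.0
```

```bash
python3 - <<'E'
from h import *
o=r.observe();print(2*np.degrees(np.arctan2(o['tcp_rot'][2],o['tcp_rot'][1])),o['ft_force'],o['ft_torque'],o['eef_pos'])
a=cam('scene');b=cam('side')
f=lambda I,u,v:cv2.resize(I[v:v+90,u:u+60],(400,600),interpolation=cv2.INTER_CUBIC)
cv2.imwrite('pics/c4.png',np.hstack([f(a['color'],248,225),f(b['color'],283,225)])[:,:,::-1])
E
```

```text
-27.72815641905089 [-1.59964204 -5.09334057  6.24535303] [-0.77604545  0.31984003  0.0583404 ] [0.5151103  0.18169035 0.10351177]
```

View pics/c4.png

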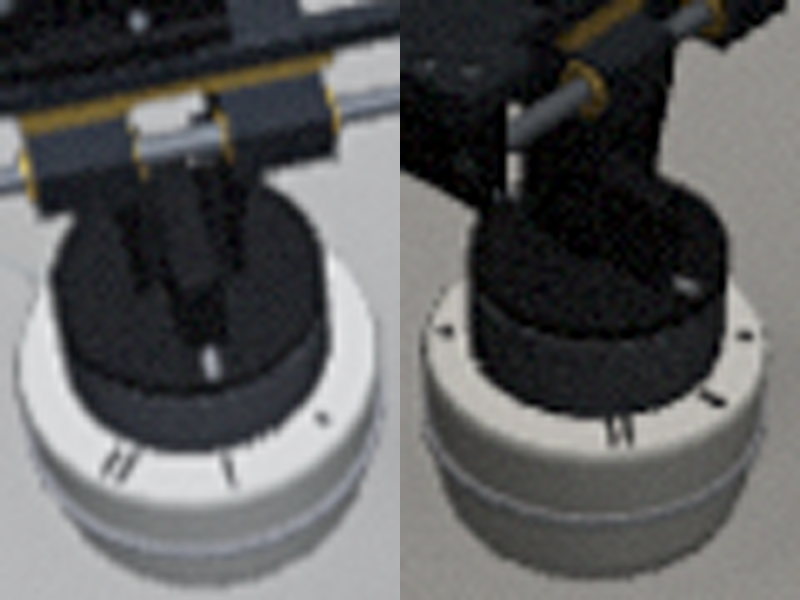

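The flange sits flush on the collar, and the lid's index at (210,362) lines up radially with the single pulse mark at (230,470). The tool has turned 40°, so I'm handing in.

```bash
python3 -c "
from h import *
print(r.finish_job())"
```

```text
the job is handed in; nothing more can be done
None
```

I handed the job in with the lid fully down on the grinder, twisted about 40° clockwise to the pulse mark and still gripped; the hand-in gave no verdict.

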